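# Set the spray stand's telescoping arm and prime a capillary die

## Robot

A 7-joint arm with a two-finger parallel gripper is mounted at the origin on a cart in front of the work surface, level with it; the furniture and walls round the work are solid. World frame = base frame: x ahead of the robot, y to its left, z up, the work surface at z = 0. Lengths are in m, angles in rad, forces in N, time in s.
With the tool pointing down it reaches from about 0.425 to 0.875 m from the base axis. Payload 4.7 kg.
Tool frame: the origin (TCP) lies on the mounting face of the last link; the fingertips stand 182 mm ahead of it and the grasp point (between the pads) lies ahead of it (ctrl.grip_point_offset is the z of the grasp point in the tool frame, in m); z points along the fingers, y is the line along which they close (so a half turn about z gives the same grasp; the last joint's range is limited). The gripper opens to 87 mm and grips with 3 to 60 N. Pads are 19 mm wide; open, the fingers measure 117 mm over their backs; the gripper's body (75 mm by 190 mm) begins 51 mm behind the grasp point.
Start: joints at [-1.188, 0.321, -0.07, 1.45, 0.023, 1.371, -0.057], TCP at [0.234, 0.606, 0.405] pointing down, gripper open.
Joint ranges: [-2.86, 2.86], [-0.3, 2.09], [-1.38, 1.24], [0.06, 2.45], [-1.56, 4.7], [0.09, 2.05], [-2.69, 2.69]. Speed limits (rad/s): [2.57, 2.57, 3.14, 3.14, 3.14, 3.14, 3.14].

## Interface

Orientations are given as a rotation vector (axis times angle).
In Python, from bench import ctrl gives the robot as it stands.
- The arm moves only by the shell command python3 -m inch 'ROWS' [FORCE]. ROWS is one flat JSON list of numbers that holds 1 to 20 rows one after another, with no inner brackets; each row has 5 numbers: dx, dy, dz in shares of 1 m (1.0 is 1 m), then a turn about the tool's z in shares of 2 rad (1.0 is 2 rad), then the opening from 0.0 (shut) to 1.0 (fully open); each row is the pose to reach, as a shift and turn from the pose commanded when the command began, along the tool's axes at that moment; what a row does not reach only later rows make up. A row lasts 1/10 s, in which the tool goes at most 0.05 m and 0.15 rad, less where a joint would pass 70% of its speed; a pose out of reach is approached as far as the arm can. The fingers move at their own pace and stop on an object; FORCE is the grip in N (left out, the last holds). Time passes only in rows, so rows that do not move let the fingers close. It prints the time, the measured TCP pose, the force, the opening and the grip force at its end. Input that does not fit is refused with a message, and nothing moves.
- ctrl.get_state(): the state, without advancing time (a new reading comes with each control period).
- ctrl.get_image(name): name is "side" or "top" or "wrist"; returns (picture, depth): 384x512x3 uint8, red, green, blue; 384x512 float32, m along the optical axis (not along the pixel's ray), 0 where there is no reading.
- ctrl.camera_model(name): a dict with "vertical_fov" (degrees; the focal length in pixels is half the picture's height over the tangent of half this angle, whatever the lens; pixels are square), "cx", "cy" (the principal point, pixels), "rvec" (rotation vector, rad) and "tvec" (3), from world to camera coordinates, as OpenCV has them; the wrist camera has in their place "hand_eye" (4x4, takes a point from camera to tool coordinates, whose origin is the TCP and whose axes are the flange's). Camera axes: x right, y down, z forward; pixel columns grow to the right and rows downward; lengths in m; the calibration is good to about 2 mm. A picture is of the moment at which its call begins: read the wrist's pose just before it. camera_model takes no time and is no camera call.
- ctrl.close_job(): hands the job in; it is judged then, once.
The state is a dict: "time": time; "joint_positions": joint angles; "qd": joint speeds; "joint_torque": joint torques, N m; "position": TCP position; "tool_rot": TCP orientation; "ft_force": force on the tool from outside, world axes, zero at the start; "torque": the same for the moment, N m; "grip_width": opening from 0.0 (shut) to 1.0 (fully open); "grip_force": force on a finger pad.
Only numpy, scipy, OpenCV 4.12 (cv2) and the standard library are available. Lean on these libraries where they do the work, as an engineer would, in place of code of your own. Each camera call takes 0.05 s, during which the arm holds its last target. There are 200 camera calls.

## Task

Get the brass-coloured die ready with release spray: first push the spray stand's telescoping arm out by its crossbar until the orange lock button clicks out, then stand the brass-coloured die upright in the small dish at the end of the arm. Only then press the red cap of the spray can right down and let it spring back up; leave the other two dies where they are.

Things in the scene. Friction and masses are not known exactly. Their poses are not given: they have to be found in the camera images.
- spray_stand: Fixed stand: base plate 235 x 90 x 8 mm, white spray can (45 mm across, axis at x = -155 mm) at one end, level blue square tube, 24 mm, top at z = 97 mm, x = -118 to 45 mm, y within 12 mm. Base plate x = -200 to 35 mm. Origin on the bench under the stand's middle; its own +x is the way the arm extends, away from the can; z up. A tall rheometer stands to its left (x > 0.45, y > 0.2 m).
- spray_arm (a joint): Extension of the sliding arm in m along the stand's +x: 0 = fully in, locked at 0.095, end stop at 0.096. Starts between 0 and 0.035. About 3 N friction; it stays where it is left. The inner tube ends in a dark block with a level crossbar and, above it, the dish.
- lock_button (a joint): Orange sprung lock button, 8 mm across, on the inner tube: 0 to 0.001 m = held down inside the blue tube; 0.009 = clicked out, about 5 mm proud of the hole in the top of the blue tube, 20 mm from its mouth. It springs out by itself when the arm comes within about 1.5 mm of 0.095 and then stops the arm sliding back.
- bar_near (a point): Point on the crossbar's axis, 56 mm from the arm's middle on the stand's -y side (robot's side), 96 mm up; middle of a black grip 14 mm thick, 35 to 77 mm from the arm's middle. The crossbar lies along the stand's y. Nothing stands under or behind the grips, so closed fingertips can be lowered behind it (can side) to push it out. Moves with the arm.
- bar_far (a point): The same point on the other grip, on the stand's +y side (away from the robot).
- dish_floor (a point): Centre of the flat inner floor of the round steel dish on the arm's end, 116 mm above the bench, at stand x = 62 mm plus the extension. Inside radius 27 mm at the floor, rim 6 mm above the floor, outside radius 33 mm. Moves with the arm.
- spray_cap (a joint): Travel of the red spray cap in m: 0 = up, 0.005 = fully down. A spring pushes it up with 3 N at the top and 6 N at the bottom.
- cap_top (a point): Centre of the top of the red spray cap on the can, 26 mm across, 150 mm above the bench when up. Press straight down.
- die_1: The brass-coloured capillary die to be sprayed: a stepped yellowish cylinder, 32 mm across, 30 mm high, 0.16 kg, standing on the bench. Origin at the centre of its underside, z up its axis; can be gripped from any side over its whole height (to be taken as a plain 32 mm cylinder).
- die_2: Taller pale grey die, 26 mm across, 45 mm high, standing on the bench; a bystander. Origin at the centre of its underside.
- die_3: Flat grey die, 38 mm across, 18 mm high, standing on the bench; a bystander. Origin at the centre of its underside.
Things that resemble listed ones, but are neither listed nor needed, are in the scene too. Leave any black, blue or green look-alike of the die_1 alone.

How it is judged:
On the way, in this order (a step that is already met when the one before it is completed fails the run):
1. the arm is pushed out and its lock button has clicked out (value of joint lock_button above 0.007 m and value of joint spray_arm above 0.092 m), for 0.2 s.
2. the brass-coloured die stands upright in the dish, let go (horizontal distance between die_1 and dish_floor below 0.015 m and z of die_1 in the frame of dish_floor between -0.003 and 0.003 m and angle between die_1's own z axis and vertical below 0.1 rad and contact force between the fingers and die_1 below 0.1 N), for 0.2 s.
3. the spray cap is pressed right down (value of joint spray_cap above 0.004 m), for 0.05 s.
At the end, for the whole second after the job is handed in: Arm out at its lock (over 92 mm), lock button out (over 7 of 9 mm); brass-coloured die resting upright (within 0.1 rad) on the dish floor, within 15 mm of its centre and 3 mm of its height; spray cap back up (within 1 mm); the other two dies within 20 mm of where they were (all of step 1 and horizontal distance between die_1 and dish_floor below 0.015 m and z of die_1 in the frame of dish_floor between -0.003 and 0.003 m and angle between die_1's own z axis and vertical below 0.1 rad and linear speed of die_1 below 0.02 m/s and value of joint spray_cap below 0.001 m); the robot touches nothing.
It fails at once if the cap is pressed before the arm is locked out with the die standing in the dish (value of joint spray_cap above 0.003 m and (value of joint lock_button below 0.006 m or horizontal distance between die_1 and dish_floor above 0.016 m or z of die_1 in the frame of dish_floor above 0.004 m)).
It fails at once if one of the other dies is moved more than 20 mm or tipped over (distance of any of die_2, die_3 from where it was at the start of the episode above 0.02 m or angle between any of die_2, die_3's own z axis and vertical above 0.5 rad).
It also fails if it takes over 64 s, if anything falls off the work surface, if the arm or the gripper's body presses on something with over 40 N, if the wrist force passes 120 N, or if a joint passes its speed limit or range.

## Working session

There is one attempt and no reset: what is moved stays moved. The work goes in short steps, Python scripts to look and compute and a shell command to move; the robot and the scene stay as the last step left them, time stands still between calls to the robot, and variables do not carry over. Pictures are saved under pics/ and viewed, at most 10 in all, crops included, and the job is handed in when it is done.

```bash
ls; mkdir -p pics
cat > h.py <<'E'
import numpy as np, cv2
from scipy.spatial.transform import Rotation as R
from bench import ctrl
def grab(name):
    s=ctrl.get_state(); rgb,d=ctrl.get_image(name); m=ctrl.camera_model(name)
    f=192/np.tan(np.radians(m["vertical_fov"])/2)
    if "hand_eye" in m:
        T=np.eye(4);T[:3,:3]=R.from_rotvec(s["tool_rot"]).as_matrix();T[:3,3]=s["position"];T=T@np.array(m["hand_eye"])
    else:
        W=np.eye(4);W[:3,:3]=R.from_rotvec(m["rvec"]).as_matrix();W[:3,3]=m["tvec"];T=np.linalg.inv(W)
    v,u=np.mgrid[:384,:512]
    P=np.stack([(u-m["cx"])/f*d,(v-m["cy"])/f*d,d],-1)@T[:3,:3].T+T[:3,3]
    P[d==0]=np.nan
    return rgb,P
E
python3 - <<'E'
from h import *
for n in("top","side"):
    rgb,P=grab(n); np.savez(f"{n}0.npz",rgb=rgb,P=P); cv2.imwrite(f"pics/{n}0.png",rgb[...,::-1])
    m=ctrl.camera_model(n);print(n,{k:np.round(v,3) if not isinstance(v,str) else v for k,v in m.items()})
print(ctrl.get_state(),ctrl.grip_point_offset)
E
```

```text
pics
top {'vertical_fov': np.float64(45.629), 'cx': np.float64(254.953), 'cy': np.float64(191.138), 'rvec': array([ 2.214, -2.192,  0.03 ]), 'tvec': array([-0.019,  0.484,  1.182])}
side {'vertical_fov': np.float64(53.691), 'cx': np.float64(250.173), 'cy': np.float64(184.354), 'rvec': array([ 2.22 , -0.17 ,  0.106]), 'tvec': array([-0.508,  0.119,  0.863])}
{'time': 0.1, 'joint_positions': array([-1.1879244 ,  0.321763  , -0.07004775,  1.45157261,  0.02261197,
        1.37081334, -0.05687998]), 'qd': array([ 1.30212126e-03, -4.78733371e-04,  1.14938093e-04, -2.35021860e-03,
        7.49387066e-05, -9.67670897e-04,  2.35174389e-03]), 'joint_torque': array([ 7.69553799e-05, -4.92568839e+01, -4.05747760e-01, -3.13397741e+01,
       -6.41536131e-02,  3.95338889e-02,  5.57315900e-05]), 'position': array([0.23428905, 0.6061055 , 0.40375131]), 'tool_rot': array([-5.75926451e-01, -3.08813883e+00,  2.76150898e-03]), 'ft_force': array([-0.05416959, -0.43139351, -0.49552194]), 'torque': array([-0.01751663, -0.07689566,  0.04750932]), 'grip_force': 0.0, 'grip_width': 1.0014886372687306} 0.1635
```

View pics/top0.png

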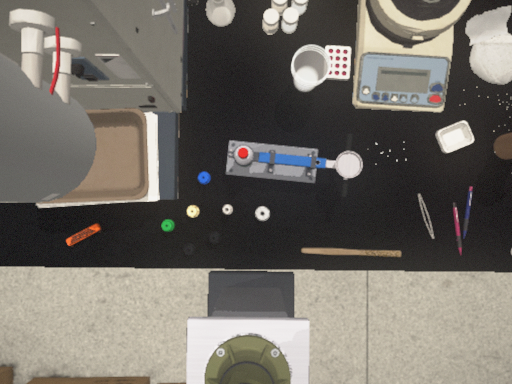

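View pics/side0.png

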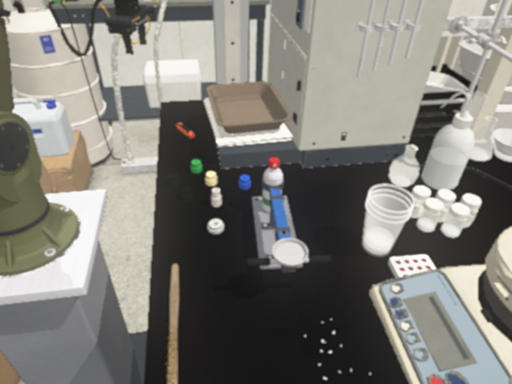

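The top picture shows the red cap at (243,153), the dish at (348,165), and the stand's +x pointing right (world -y). Die candidates are yellowish (193,211), blue (204,178), green (168,225) and black (214,237) and (188,249). Yellowish fits die_1. The greys at (227,209) and (262,213) are die_2 and die_3. The side view agrees: yellowish (211,179), green (196,166), blue (245,182).

Run:
```python
from h import *
for n in("top","side"):
    z=np.load(n+"0.npz");rgb,P=z["rgb"],z["P"]
    h=cv2.cvtColor(rgb,cv2.COLOR_RGB2HSV).astype(int)
    def rep(name,mask):
        k,lab,st,_=cv2.connectedComponentsWithStats(mask.astype(np.uint8))
        for i in range(1,k):
            if st[i,4]<25: continue
            q=P[lab==i]; q=q[~np.isnan(q[:,0])]
            if len(q)<10: continue
            zt=np.percentile(q[:,2],90); t=q[q[:,2]>zt-.006]
            lo,hi=t.min(0),t.max(0)
            print(n,name,st[i],"mid",((lo+hi)/2).round(3),"mean",t.mean(0).round(3),"size",(hi-lo).round(3),"zt",zt.round(3))
    ok=(P[...,0]>.35)&(P[...,0]<.8)&(P[...,1]>-.35)&(P[...,1]<.3)
    H,S,V=h[...,0],h[...,1],h[...,2]
    rep("red",ok&((H<8)|(H>172))&(S>150)&(V>90))
    rep("blue",ok&(H>100)&(H<125)&(S>150)&(V>80))
    rep("yel",ok&(H>12)&(H<35)&(S>40)&(V>120)&(P[...,2]>.005)&(P[...,2]<.06))
    rep("grey",ok&(S<40)&(V>90)&(P[...,2]>.01)&(P[...,2]<.06)&(P[...,0]<.55))
    rep("dish",ok&(S<60)&(V>90)&(P[...,2]>.105)&(P[...,2]<.13)&(P[...,1]<0))
    rep("green",ok&(H>50)&(H<85)&(S>120)&(V>60))
    rep("bar",ok&(P[...,2]>.08)&(P[...,2]<.108)&(V<70))
t=cv2.imread("pics/top0.png")[125:260,150:370];cv2.imwrite("pics/crop.png",cv2.resize(t,None,fx=3.6,fy=3.6,interpolation=2))
```

```text
top red [ 50  28  10  65 185] mid [0.635 0.25  0.601] mean [0.639 0.249 0.599] size [0.084 0.01  0.01 ] zt 0.602
top red [238 148  10  10  76] mid [0.568 0.015 0.15 ] mean [0.568 0.014 0.15 ] size [0.021 0.021 0.007] zt 0.152
top blue [259 153  11   9  87] mid [ 0.564 -0.035  0.097] mean [ 0.564 -0.035  0.097] size [0.02  0.024 0.008] zt 0.099
top blue [275 154  36  13 313] mid [ 0.557 -0.105  0.098] mean [ 0.557 -0.105  0.097] size [0.029 0.085 0.009] zt 0.099
top blue [316 158   9  10  55] mid [ 0.552 -0.171  0.096] mean [ 0.551 -0.174  0.096] size [0.022 0.019 0.007] zt 0.098
top blue [198 171  13  13 131] mid [0.517 0.121 0.03 ] mean [0.517 0.121 0.03 ] size [0.023 0.023 0.009] zt 0.032
top yel [352  67  36  43 332] mid [ 0.754 -0.306  0.05 ] mean [ 0.767 -0.27   0.048] size [0.092 0.084 0.015] zt 0.049
top yel [186 206  13  12 106] mid [0.43  0.148 0.03 ] mean [0.43  0.148 0.03 ] size [0.023 0.023 0.008] zt 0.032
top grey [266 166   8   7  32] mid [ 0.542 -0.053  0.014] mean [ 0.54  -0.052  0.014] size [0.016 0.016 0.007] zt 0.017
top grey [304 170   9   7  33] mid [ 0.532 -0.15
[... 2336 characters left out ...]
0  21  12 188] mid [ 0.775 -0.109  0.126] mean [ 0.779 -0.107  0.126] size [0.049 0.014 0.008] zt 0.128
side dish [366 198  43  28 410] mid [ 0.766 -0.157  0.127] mean [ 0.755 -0.17   0.128] size [0.066 0.067 0.007] zt 0.129
side dish [273 238  36  29 813] mid [ 0.547 -0.237  0.12 ] mean [ 0.548 -0.236  0.118] size [0.064 0.066 0.008] zt 0.121
side green [191 159  11  14 138] mid [0.394 0.209 0.028] mean [0.394 0.207 0.029] size [0.023 0.029 0.007] zt 0.03
side bar [309 255  23   9 166] mid [ 0.603 -0.243  0.101] mean [ 0.603 -0.245  0.101] size [0.04  0.016 0.008] zt 0.103
side bar [247 258  22   8 153] mid [ 0.489 -0.233  0.1  ] mean [ 0.488 -0.234  0.101] size [0.038 0.014 0.007] zt 0.103
```

View pics/crop.png

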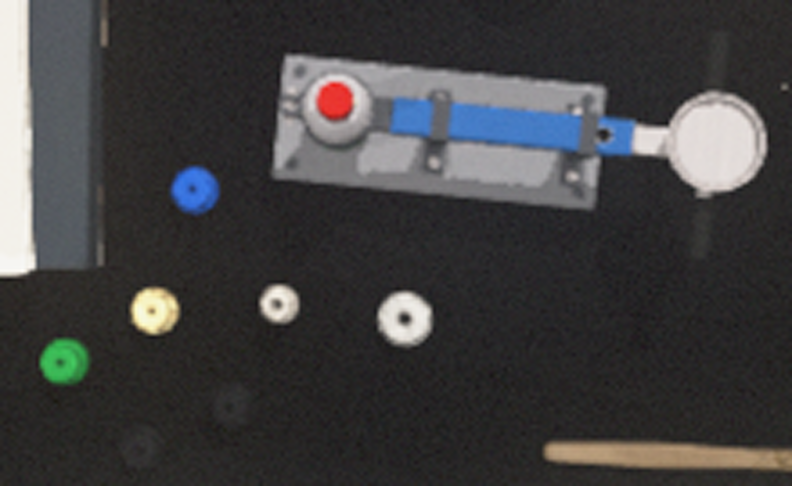

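The crop confirms it: the yellowish brass die is at crop (155,311), clear of the green (65,361), blue (195,190) and two black (232,405), (140,447) look-alikes. Sizes and heights match (die top at 30 mm, cap 150 mm, dish 120 mm). The extension comes out at about 32 mm.

```bash
cat >> h.py <<'E'
def to(x,y,z,ydir=None):
    "tool-axis shift and turn needed for fingertip target"
    s=ctrl.get_state();M=R.from_rotvec(s["tool_rot"]).as_matrix();p=np.array(s["position"])
    print("shift",(M.T@(np.array([x,y,z+.182])-p)).round(4),end=" ")
    if ydir is not None:
        a=M.T@np.array([*ydir,0]);t=np.arctan2(-a[0],a[1]);t=(t+np.pi/2)%np.pi-np.pi/2;print("turn",round(t,3),end="")
    print(" | pos",p.round(4),"q",np.round(s["joint_positions"],2),"F",np.round(s["ft_force"],1),"zaxis",M[:,2].round(3))
E
python3 - <<'E'
from h import *
for n in("top","side"):
    P=np.load(n+"0.npz")["P"].reshape(-1,3)
    for x0 in np.arange(.3,.75,.05):
        q=P[(P[:,0]>x0)&(P[:,0]<x0+.05)&(P[:,1]>.08)&(P[:,1]<.3)&(P[:,2]>.04)&(P[:,2]<.4)]
        if len(q): print(n,x0.round(2),"ymin",q[:,1].min().round(3),"z max",q[:,2].max().round(3), "ymin z>.1",q[q[:,2]>.1][:,1].min(initial=9).round(3))
e=np.array([-.084,-.9965]);near=np.array([.490,-.231]);
print("behind",near-e*.035,"end",near+e*.042)
to(*(near-e*.035),.13,-e)
to(.431,.146,.012,(1,0))
E
```

```text
top 0.45 ymin 0.187 z max 0.127 ymin z>.1 0.239
top 0.5 ymin 0.187 z max 0.128 ymin z>.1 0.24
top 0.55 ymin 0.187 z max 0.128 ymin z>.1 0.242
top 0.6 ymin 0.187 z max 0.126 ymin z>.1 0.244
top 0.65 ymin 0.168 z max 0.4 ymin z>.1 0.168
top 0.7 ymin 0.169 z max 0.4 ymin z>.1 0.172
side 0.45 ymin 0.181 z max 0.123 ymin z>.1 0.234
side 0.5 ymin 0.182 z max 0.124 ymin z>.1 0.233
side 0.55 ymin 0.18 z max 0.124 ymin z>.1 0.237
side 0.6 ymin 0.181 z max 0.124 ymin z>.1 0.24
side 0.65 ymin 0.163 z max 0.4 ymin z>.1 0.163
side 0.7 ymin 0.164 z max 0.4 ymin z>.1 0.164
behind [ 0.49294   -0.1961225] end [ 0.486472 -0.272853]
shift [-0.5304 -0.6549  0.093 ] turn -0.285 | pos [0.2343 0.6061 0.4038] q [-1.19  0.32 -0.07  1.45  0.02  1.37 -0.06] F [-0.1 -0.4 -0.5] zaxis [-0.001 -0.002 -1.   ]
shift [-0.3493 -0.3579  0.2104] turn 1.202 | pos [0.2343 0.6061 0.4038] q [-1.19  0.32 -0.07  1.45  0.02  1.37 -0.06] F [-0.1 -0.4 -0.5] zaxis [-0.001 -0.002 -1.   ]
```

Run:
```python
from h import *
for n in("top","side"):
    P=np.load(n+"0.npz")["P"].reshape(-1,3)
    for y0 in np.arange(-.1,.8,.1):
        q=P[(P[:,0]>.15)&(P[:,0]<.9)&(P[:,1]>y0)&(P[:,1]<y0+.1)&(P[:,2]>.2)]
        if len(q): i=q[:,0].argmin();print(n,y0.round(2),"xmin pt",q[i].round(2),"zmax",q[:,2].max().round(2),len(q))
M=R.from_rotvec(ctrl.get_state()["tool_rot"]).as_matrix();p=ctrl.get_state()["position"]
for w in([.32,.36],[.40,.20],[.46,.0],[.49,-.19]): print(w,(M.T@(np.array([*w,.40])-p)).round(3))
```

```text
top 0.1 xmin pt [0.67 0.19 0.26] zmax 0.69 6021
top 0.2 xmin pt [0.45 0.29 0.54] zmax 0.75 18148
top 0.3 xmin pt [0.45 0.33 0.58] zmax 0.64 1880
side 0.1 xmin pt [0.67 0.2  0.25] zmax 0.45 9611
side 0.2 xmin pt [0.66 0.2  0.24] zmax 0.44 1098
side 0.3 xmin pt [0.67 0.39 0.29] zmax 0.42 739
side 0.4 xmin pt [0.67 0.4  0.29] zmax 0.4 529
side 0.5 xmin pt [0.17 0.53 0.32] zmax 0.38 3474
side 0.6 xmin pt [0.24 0.66 0.29] zmax 0.37 571
[0.32, 0.36] [-0.169 -0.199  0.004]
[0.4, 0.2] [-0.301 -0.319  0.004]
[0.46, 0.0] [-0.429 -0.484  0.005]
[0.49, -0.19] [-0.525 -0.65   0.005]
```

The rows are not in the units I measure in: turns go in shares of 2 rad. I convert before sending: -0.285 rad is -0.1425.

```bash
python3 -m inch '[-0.169, -0.199, 0, 0, 0, -0.169, -0.199, 0, 0, 0, -0.169, -0.199, 0, 0, 0, -0.169, -0.199, 0, 0, 0, -0.169, -0.199, 0, 0, 0, -0.169, -0.199, 0, 0, 0, -0.301, -0.319, 0, -0.05, 0, -0.301, -0.319, 0, -0.05, 0, -0.301, -0.319, 0, -0.05, 0, -0.301, -0.319, 0, -0.05, 0, -0.429, -0.484, 0, -0.1, 0, -0.429, -0.484, 0, -0.1, 0, -0.429, -0.484, 0, -0.1, 0, -0.429, -0.484, 0, -0.1, 0, -0.429, -0.484, 0, -0.1, 0, -0.53, -0.655, 0, -0.1425, 0, -0.53, -0.655, 0, -0.1425, 0, -0.53, -0.655, 0, -0.1425, 0, -0.53, -0.655, 0, -0.1425, 0, -0.53, -0.655, 0, -0.1425, 0]' 20
python3 - <<'E'
from h import *
to(.493,-.196,.084,(.084,.9965))
E
```

```text
time: 2.1
position: [0.492, -0.2018, 0.4049]
tool_rot: [0.147, 3.138, -0.008]
ft_force: [-0.4, 1.0, -0.4]
grip_width: 0.004
grip_force: 0.0
shift [-0.0004  0.0065  0.1388] turn -0.009 | pos [ 0.492  -0.2018  0.4049] q [-0.43  0.07  0.81  1.77 -0.05  1.32  1.87] F [-0.4  1.  -0.4] zaxis [-0.    -0.005 -1.   ]
```

To row units: -0.009 rad is -0.0045.

```bash
python3 -m inch '[0, 0.012, 0.05, -0.0045, 0, 0, 0.012, 0.1, -0.0045, 0, 0, 0.012, 0.125, -0.0045, 0, 0, 0.012, 0.137, -0.0045, 0, 0, 0.012, 0.137, -0.0045, 0]'
python3 - <<'E'
from h import *
rgb,P=grab("top"); cv2.imwrite("pics/a.png",cv2.resize(rgb[120:230,230:390,::-1],None,fx=4,fy=4))
to(.493,-.19,.084,(.084,.9965))
E
```

```text
time: 2.6
position: [0.4934, -0.1827, 0.2664]
tool_rot: [-0.116, -3.136, -0.0]
ft_force: [0.3, 0.8, 0.9]
grip_width: 0.004
grip_force: 0.0
shift [ 0.0006 -0.0068  0.002 ] turn 0.01 | pos [ 0.4941 -0.1833  0.268 ] q [-0.4   0.22  0.78  1.94 -0.17  1.05  1.96] F [ 0.1  0.1 -0.1] zaxis [-0. -0. -1.]
```

```bash
python3 -m inch '[0, 0, 0.005, 0, 0, 0, -0.01, 0.005, 0, 0, 0, -0.02, 0.005, 0, 0, 0, -0.028, 0.005, 0, 0, 0, -0.036, 0.005, 0, 0, 0, -0.044, 0.005, 0, 0, 0, -0.052, 0.005, 0, 0, 0, -0.06, 0.005, 0, 0, 0, -0.068, 0.005, 0, 0, 0, -0.074, 0.005, 0, 0, 0, -0.074, 0.005, 0, 0]'
python3 - <<'E'
from h import *
rgb,P=grab("side"); h=cv2.cvtColor(rgb,cv2.COLOR_RGB2HSV).astype(int);H,S,V=h[...,0],h[...,1],h[...,2]
m=(S<60)&(V>90)&(P[...,2]>.105)&(P[...,2]<.125)&(P[...,1]<-.15)&(P[...,0]<.62)&(P[...,0]>.5)
q=P[m];print((q.min(0)+q.max(0))/2,q.max(0)-q.min(0))
to(.493,-.19,.084)
E
```

```text
time: 3.75
position: [0.4881, -0.2577, 0.2628]
tool_rot: [-0.119, -3.139, -0.002]
ft_force: [-0.9, 3.8, 2.5]
grip_width: 0.006
grip_force: 1.4
[ 0.55403329 -0.27973837  0.11870819] [0.04145184 0.06436303 0.01120178]
shift [ 0.0002  0.0678 -0.0031]  | pos [ 0.4881 -0.2576  0.2628] q [-0.26  0.29  0.8   1.89 -0.24  1.06  2.14] F [-0.1  2.5  1.7] zaxis [-0.     0.001 -1.   ]
```

```bash
python3 -m inch '[0, -0.006, 0, 0, 0, 0, -0.011, 0, 0, 0, 0, -0.015, 0, 0, 0, 0, -0.018, 0, 0, 0, 0, -0.02, 0, 0, 0, 0, -0.021, 0, 0, 0, 0, -0.021, 0, 0, 0]'
cat > look.py <<'E'
from h import *
import sys
rgb,P=grab("side"); h=cv2.cvtColor(rgb,cv2.COLOR_RGB2HSV).astype(int);H,S,V=h[...,0],h[...,1],h[...,2]
m=(S<60)&(V>90)&(P[...,2]>.105)&(P[...,2]<.125)&(P[...,1]<-.15)&(P[...,0]<.62)&(P[...,0]>.5)
q=P[m];print("dish",(q.min(0)+q.max(0))/2,q.max(0)-q.min(0))
o=(H>4)&(H<16)&(S>150)&(V>100)&(P[...,0]>.5)&(P[...,0]<.62)&(P[...,1]<-.05)&(P[...,1]>-.3);print("orange",o.sum(),P[o].mean(0) if o.any() else "",P[o].max(0) if o.any() else "")
cv2.imwrite(f"pics/{sys.argv[1]}.png",cv2.resize(rgb[140:310,190:350,::-1],None,fx=3.5,fy=3.5))
E
python3 look.py b
```

```text
time: 4.5
position: [0.4866, -0.2773, 0.2625]
tool_rot: [-0.116, -3.138, -0.005]
ft_force: [-1.5, 5.7, 2.5]
grip_width: 0.006
grip_force: 3.1
dish [ 0.55169026 -0.2987793   0.11830376] [0.0432819  0.06552926 0.00995968]
orange 0
```

```bash
python3 -m inch '[0, -0.002, 0, 0, 0, 0, -0.004, 0, 0, 0, 0, -0.004, 0, 0, 0, 0, -0.004, 0, 0, 0]'; python3 look.py c
```

```text
time: 4.95
position: [0.4869, -0.2785, 0.2625]
tool_rot: [-0.113, -3.137, -0.014]
ft_force: [-1.9, 13.3, 8.2]
grip_width: 0.001
grip_force: 7.0
dish [ 0.55251259 -0.29903925  0.11824355] [0.04200941 0.06439535 0.00956327]
orange 0
```

View pics/c.png

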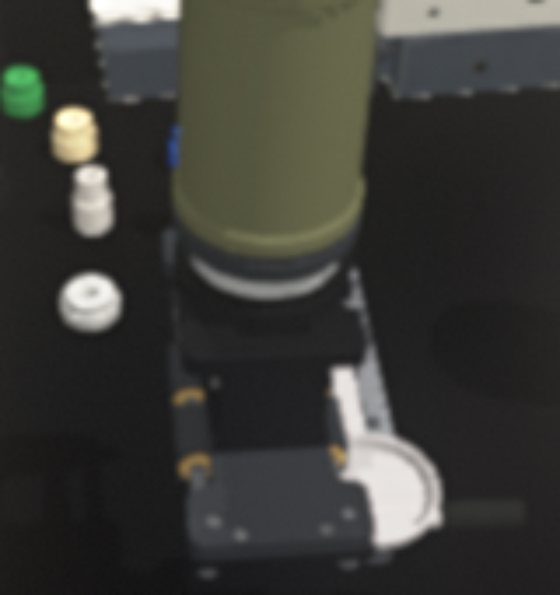

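The force jumped to 13 N without further motion, so the arm is at its end stop. The gripper hides the button, so I'll back off and check.

To row units: 0.15 rad is 0.075.

```bash
python3 -m inch '[0, 0.012, 0, 0, 0, 0, 0.03, 0, 0, 0, 0, 0.03, -0.03, 0, 0, 0, 0.03, -0.08, 0, 0, 0, 0.06, -0.13, 0, 0.5, 0, 0.11, -0.13, 0, 0.6, 0, 0.16, -0.13, 0.075, 0.6, 0, 0.21, -0.13, 0.15, 0.6, 0, 0.26, -0.13, 0.225, 0.6, 0.02, 0.31, -0.13, 0.3, 0.6, 0.04, 0.36, -0.13, 0.375, 0.6, 0.05, 0.41, -0.13, 0.45, 0.6, 0.05, 0.41, -0.13, 0.525, 0.6, 0.05, 0.41, -0.13, 0.6, 0.6]' 20; python3 look.py d
python3 - <<'E'
from h import *
rgb,P=grab("top");cv2.imwrite("pics/d2.png",cv2.resize(rgb[120:260,150:390,::-1],None,fx=3.3,fy=3.3))
h=cv2.cvtColor(rgb,cv2.COLOR_RGB2HSV).astype(int);H,S,V=h[...,0],h[...,1],h[...,2]
m=(S<60)&(V>90)&(P[...,2]>.105)&(P[...,2]<.125)&(P[...,1]<-.15)&(P[...,0]<.62)&(P[...,0]>.5);q=P[m];print("dish top",(q.min(0)+q.max(0))/2,q.max(0)-q.min(0))
to(.431,.146,.012,(1,0))
to(.431,.146,.012,(1,-.5))
E
```

```text
time: 6.4
position: [0.4661, 0.1342, 0.3927]
tool_rot: [1.658, 2.667, 0.003]
ft_force: [0.5, 0.1, 0.2]
grip_width: 0.595
grip_force: 0.0
dish [ 0.54129218 -0.29839475  0.11833206] [0.06389947 0.06543942 0.01109744]
orange 6 [ 0.55246435 -0.16714047  0.10166536] [ 0.55403775 -0.16452362  0.10239131]
dish top [ 0.54030207 -0.29514042  0.11687517] [0.06213375 0.06262085 0.01563015]
shift [ 0.0282 -0.0261  0.1986] turn 0.462 | pos [0.4666 0.1324 0.3926] q [-0.8  -0.04  0.46  1.88  0.02  1.3   0.12] F [ 0.5 -1.   0.1] zaxis [ 0.001 -0.    -1.   ]
shift [ 0.0282 -0.0261  0.1986] turn 0.926 | pos [0.4666 0.1324 0.3926] q [-0.8  -0.04  0.46  1.88  0.02  1.3   0.12] F [ 0.5 -1.   0.1] zaxis [ 0.001 -0.    -1.   ]
```

View pics/d.png

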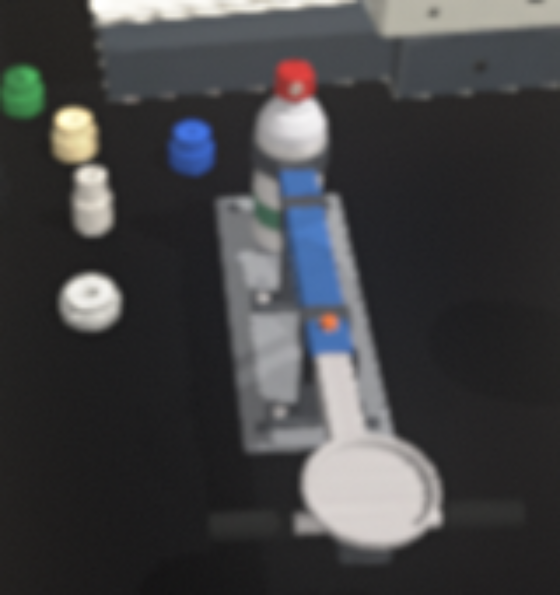

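The orange button shows at (330,322) in the crop, about 5 mm proud of the tube (z 0.102). The arm is locked, the dish is at (0.541,-0.297), and the dies haven't moved. Now I'll descend over the brass die.

To row units: 0.926 rad is 0.463.

```bash
python3 -m inch '[0.028, -0.026, 0.03, 0.075, 0.6, 0.028, -0.026, 0.06, 0.15, 0.6, 0.028, -0.026, 0.09, 0.225, 0.6, 0.028, -0.026, 0.11, 0.3, 0.6, 0.028, -0.026, 0.12, 0.375, 0.6, 0.028, -0.026, 0.12, 0.45, 0.6, 0.028, -0.026, 0.12, 0.463, 0.6, 0.028, -0.026, 0.12, 0.463, 0.6]' 20
python3 - <<'E'
from h import *
rgb,P=grab("wrist");cv2.imwrite("pics/w.png",rgb[...,::-1])
h=cv2.cvtColor(rgb,cv2.COLOR_RGB2HSV).astype(int);H,S,V=h[...,0],h[...,1],h[...,2]
m=(H>12)&(H<35)&(S>40)&(V>120)&(P[...,2]>.02)&(P[...,2]<.04)&(abs(P[...,0]-.43)<.05)&(abs(P[...,1]-.146)<.05);q=P[m]
if len(q): print("die",(q.min(0)+q.max(0))/2,q.max(0)-q.min(0),len(q))
to(.431,.146,.012,(1,-.5))
E
```

```text
time: 7.3
position: [0.432, 0.1424, 0.2731]
tool_rot: [2.673, 1.649, 0.002]
ft_force: [0.6, 0.5, 0.2]
grip_width: 0.603
grip_force: 0.0
die [0.43206444 0.14724744 0.02553534] [0.02566806 0.02630818 0.01088842] 614
shift [ 0.0024 -0.0023  0.0791] turn -0.001 | pos [0.4318 0.1428 0.2731] q [-0.8   0.01  0.42  2.09 -0.    1.04 -0.84] F [-0.5  0.1 -0.5] zaxis [ 0.001  0.    -1.   ]
```

View pics/w.png

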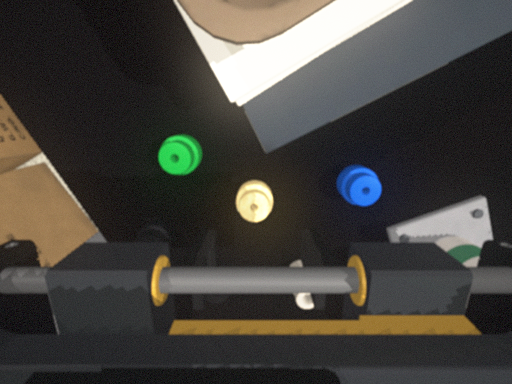

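The wrist view shows the brass die at (254,201), between the fingers' closing line. Its position agrees with the other cameras to about 1 mm.

```bash
python3 -m inch '[0.0026, -0.0028, 0.03, 0, 0.6, 0.0026, -0.0028, 0.06, 0, 0.6, 0.0026, -0.0028, 0.079, 0, 0.6, 0.0026, -0.0028, 0.079, 0, 0.6, 0.0026, -0.0028, 0.079, 0, 0.3, 0.0026, -0.0028, 0.079, 0, 0.2, 0.0026, -0.0028, 0.079, 0, 0.2, 0.0026, -0.0028, 0.079, 0, 0.2, 0.0026, -0.0028, 0.079, 0, 0.2]' 20
```

```text
time: 8.25
position: [0.4305, 0.1475, 0.1949]
tool_rot: [-2.675, -1.647, -0.003]
ft_force: [-0.9, -0.3, 6.3]
grip_width: 0.362
grip_force: 20.0
```

```bash
python3 -m inch '[0, 0, -0.03, 0, 0.2, 0, 0, -0.08, 0, 0.2, 0, 0, -0.13, 0, 0.2, 0, 0, -0.18, 0, 0.2, 0, 0, -0.18, 0, 0.2]' 20
python3 - <<'E'
from h import *
to(.5413,-.2975,.15,(1,0))
to(.47,0,.15)
E
```

```text
time: 8.75
position: [0.4319, 0.1477, 0.3807]
tool_rot: [-2.675, -1.647, -0.021]
ft_force: [0.9, 0.5, -1.3]
grip_width: 0.363
grip_force: 20.0
shift [-0.3488  0.2979  0.0468] turn -0.467 | pos [0.4319 0.1477 0.3807] q [-0.82 -0.11  0.41  1.96  0.04  1.27 -0.89] F [ 0.9  0.5 -1.3] zaxis [ 0.011  0.007 -1.   ]
shift [-0.1153  0.1002  0.0481]  | pos [0.4319 0.1477 0.3807] q [-0.82 -0.11  0.41  1.96  0.04  1.27 -0.89] F [ 0.9  0.5 -1.3] zaxis [ 0.011  0.007 -1.   ]
```

```bash
python3 -m inch '[-0.035, 0.03, 0, 0, 0.2, -0.07, 0.06, 0, 0, 0.2, -0.105, 0.09, 0, 0, 0.2, -0.14, 0.12, 0, 0, 0.2, -0.175, 0.15, 0, 0, 0.2, -0.21, 0.18, 0, 0, 0.2, -0.245, 0.21, 0, 0, 0.2, -0.28, 0.24, 0, 0, 0.2, -0.315, 0.27, 0.01, 0, 0.2, -0.335, 0.287, 0.02, 0, 0.2, -0.349, 0.298, 0.027, 0, 0.2, -0.349, 0.298, 0.027, 0, 0.2, -0.349, 0.298, 0.027, 0, 0.2, -0.349, 0.298, 0.027, 0, 0.2]' 20
python3 - <<'E'
from h import *
# where the held die is, side + top + wrist
for n in("side","top","wrist"):
    rgb,P=grab(n);h=cv2.cvtColor(rgb,cv2.COLOR_RGB2HSV).astype(int);H,S,V=h[...,0],h[...,1],h[...,2]
    m=(H>12)&(H<35)&(S>40)&(V>100)&(P[...,2]>.14)&(P[...,2]<.24)&(abs(P[...,0]-.541)<.06)&(abs(P[...,1]+.297)<.06);q=P[m]
    if len(q):print(n,q.min(0).round(3),q.max(0).round(3),len(q))
    if n=="side":cv2.imwrite("pics/e.png",cv2.resize(rgb[170:320,210:370,::-1],None,fx=3.5,fy=3.5))
to(.5413,-.2975,.13)
E
```

```text
time: 10.15
position: [0.539, -0.2972, 0.3465]
tool_rot: [-2.673, -1.648, -0.001]
ft_force: [0.8, -0.4, -1.7]
grip_width: 0.364
grip_force: 20.0
side [ 0.521 -0.317  0.152] [ 0.555 -0.281  0.237] 438
top [ 0.539 -0.294  0.166] [ 0.552 -0.284  0.182] 9
wrist [ 0.483 -0.315  0.152] [ 0.574 -0.237  0.24 ] 2303
shift [0.0008 0.002  0.0351]  | pos [ 0.5391 -0.2974  0.3471] q [-0.23  0.37  0.86  1.64 -0.29  1.26  0.23] F [ 0.1  0.2 -1.8] zaxis [ 0.001  0.001 -1.   ]
```

View pics/e.png

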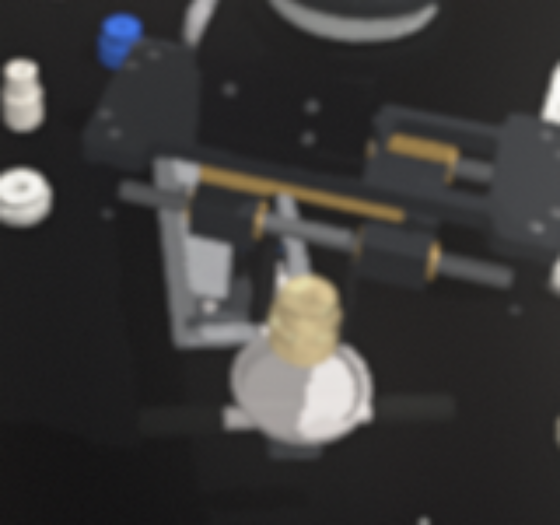

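The die is held upright at crop (305,320), directly over the dish, with its underside at 0.152 as expected.

```bash
python3 -m inch '[0.001, 0.002, 0.015, 0, 0.2, 0.001, 0.002, 0.026, 0, 0.2, 0.001, 0.002, 0.031, 0, 0.2, 0.001, 0.002, 0.033, 0, 0.2, 0.001, 0.002, 0.0345, 0, 0.2, 0.001, 0.002, 0.0345, 0, 0.2, 0.001, 0.002, 0.0345, 0, 0.2]' 20
```

```text
time: 11.0
position: [0.541, -0.2987, 0.3126]
tool_rot: [2.675, 1.646, 0.001]
ft_force: [-0.4, -0.1, -0.8]
grip_width: 0.359
grip_force: 20.0
```

```bash
python3 -m inch '[0, 0, 0.001, 0, 0.2, 0, 0, 0.002, 0, 0.2, 0, 0, 0.002, 0, 0.2]' ; python3 -m inch '[0, 0, 0.001, 0, 0.2, 0, 0, 0.001, 0, 0.2]'
```

```text
time: 11.3
position: [0.541, -0.2987, 0.311]
tool_rot: [2.675, 1.646, 0.001]
ft_force: [-1.0, 1.1, 4.1]
grip_width: 0.361
grip_force: 20.0
time: 11.5
position: [0.541, -0.2988, 0.3109]
tool_rot: [2.675, 1.647, 0.002]
ft_force: [-2.9, 2.1, 8.9]
grip_width: 0.354
grip_force: 20.0
```

Contact is felt (9 N, no further descent), so I'll release and retreat.

```bash
python3 -m inch '[0, 0, -0.001, 0, 0.42, 0, 0, -0.001, 0, 0.55, 0, 0, -0.001, 0, 0.55, 0, 0, -0.001, 0, 0.55, 0, 0, -0.03, 0, 0.55, 0, 0, -0.07, 0, 0.55, 0, 0, -0.11, 0, 0.55, 0.05, -0.04, -0.11, 0, 0.3, 0.09, -0.075, -0.11, 0, 0, 0.125, -0.105, -0.11, 0, 0, 0.15, -0.13, -0.11, 0, 0, 0.15, -0.13, -0.11, 0, 0]'
python3 - <<'E'
from h import *
for n in("side","top"):
    rgb,P=grab(n);h=cv2.cvtColor(rgb,cv2.COLOR_RGB2HSV).astype(int);H,S,V=h[...,0],h[...,1],h[...,2]
    m=(H>12)&(H<35)&(S>40)&(V>100)&(P[...,2]>.12)&(P[...,2]<.2)&(abs(P[...,0]-.541)<.06)&(abs(P[...,1]+.297)<.06);q=P[m]
    if len(q):zt=np.percentile(q[:,2],90);t=q[q[:,2]>zt-.006];print(n,"die top",((t.min(0)+t.max(0))/2).round(4),zt.round(3))
    if n=="side":cv2.imwrite("pics/f.png",cv2.resize(rgb[140:310,190:350,::-1],None,fx=3.5,fy=3.5))
    m=((H<8)|(H>172))&(S>150)&(V>90)&(abs(P[...,0]-.568)<.04)&(abs(P[...,1]-.013)<.04)&(P[...,2]>.13);q=P[m]
    if len(q):print(n,"cap",((q.min(0)+q.max(0))/2).round(4))
to(.568,.0125,.17)
E
```

```text
time: 12.7
position: [0.4918, -0.0991, 0.4189]
tool_rot: [-2.662, -1.66, -0.004]
ft_force: [-0.5, 0.2, 1.0]
grip_width: 0.174
grip_force: 0.0
side die top [ 0.5412 -0.3022  0.144 ] 0.146
side cap [0.5691 0.0119 0.1436]
top die top [ 0.5405 -0.2974  0.1463] 0.147
top cap [0.5682 0.0148 0.1487]
shift [0.1388 0.0151 0.0675]  | pos [ 0.4924 -0.1049  0.4194] q [-0.64 -0.03  0.8   1.81  0.02  1.35 -0.32] F [ 0.3 -0.8  0.2] zaxis [ 0.001  0.001 -1.   ]
```

View pics/f.png

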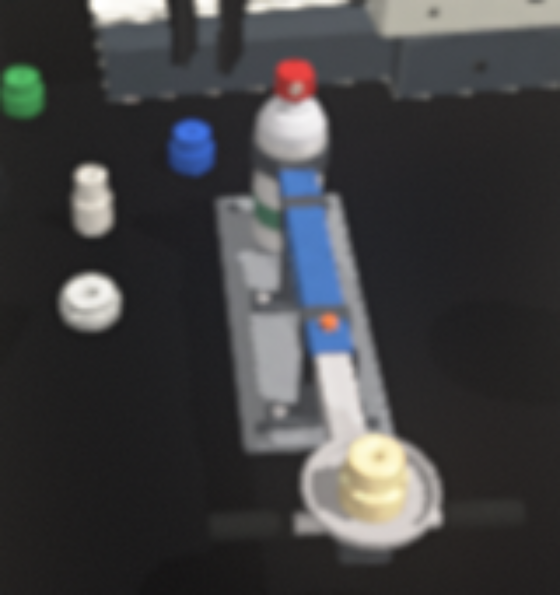

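The die stands upright in the dish at crop (375,478), with its top at 0.146. The button at (330,322) is still out and the cap is up. Next, move over the cap.

```bash
python3 -m inch '[0.045, 0.005, 0, 0, 0, 0.09, 0.01, 0, 0, 0, 0.125, 0.014, 0.03, 0, 0, 0.139, 0.015, 0.06, 0, 0, 0.139, 0.015, 0.0675, 0, 0, 0.139, 0.015, 0.0675, 0, 0, 0.139, 0.015, 0.0675, 0, 0]'
python3 - <<'E'
from h import *
to(.5682,.013,.151)
E
```

```text
time: 13.5
position: [0.5687, 0.0085, 0.3531]
tool_rot: [2.677, 1.641, 0.002]
ft_force: [-0.2, 0.4, 1.0]
grip_width: 0.007
grip_force: 0.0
shift [ 0.0038 -0.0026  0.0201]  | pos [0.5687 0.0085 0.3531] q [-0.7   0.21  0.73  1.75 -0.15  1.23 -0.41] F [-0.2  0.4  1. ] zaxis [ 0.002 -0.001 -1.   ]
```

```bash
python3 -m inch '[0.004, -0.003, 0.01, 0, 0, 0.004, -0.003, 0.018, 0, 0, 0.004, -0.003, 0.022, 0, 0, 0.004, -0.003, 0.024, 0, 0, 0.004, -0.003, 0.026, 0, 0, 0.004, -0.003, 0.0265, 0, 0, 0.004, -0.003, 0.0265, 0, 0, 0.004, -0.003, 0.0265, 0, 0]'
```

```text
time: 14.3
position: [0.5677, 0.016, 0.3279]
tool_rot: [-2.674, -1.646, -0.002]
ft_force: [-5.7, 0.9, 17.1]
grip_width: 0.006
grip_force: 8.1
```

```bash
python3 -m inch '[0, 0, 0.0007, 0, 0, 0, 0, 0.0007, 0, 0, 0, 0, 0.0007, 0, 0]'; python3 -m inch '[0, 0, -0.01, 0, 0, 0, 0, -0.04, 0, 0, 0, 0, -0.08, 0, 0, 0, 0, -0.1, 0, 0, -0.05, 0, -0.1, 0, 0, -0.1, 0, -0.1, 0, 0, -0.1, 0, -0.1, 0, 0, -0.1, 0, -0.1, 0, 0, -0.1, 0, -0.1, 0, 0]'
python3 - <<'E'
from h import *
for n in("side","top"):
    rgb,P=grab(n);h=cv2.cvtColor(rgb,cv2.COLOR_RGB2HSV).astype(int);H,S,V=h[...,0],h[...,1],h[...,2]
    m=(H>12)&(H<35)&(S>40)&(V>100)&(P[...,2]>.12)&(P[...,2]<.2)&(abs(P[...,0]-.541)<.06)&(abs(P[...,1]+.297)<.06);q=P[m]
    if len(q):zt=np.percentile(q[:,2],90);t=q[q[:,2]>zt-.006];print(n,"die top",((t.min(0)+t.max(0))/2).round(4),zt.round(3))
    m=((H<8)|(H>172))&(S>150)&(V>90)&(abs(P[...,0]-.568)<.04)&(abs(P[...,1]-.013)<.04)&(P[...,2]>.13);q=P[m]
    if len(q):print(n,"cap",((q.min(0)+q.max(0))/2).round(4),np.percentile(q[:,2],90).round(3))
to(0,0,0)
E
```

```text
time: 14.6
position: [0.5678, 0.0159, 0.3279]
tool_rot: [-2.674, -1.646, -0.002]
ft_force: [-7.6, 0.7, 20.7]
grip_width: 0.003
grip_force: 10.1
time: 15.5
position: [0.5228, -0.072, 0.4244]
tool_rot: [-2.674, -1.648, -0.001]
ft_force: [-0.1, 1.1, -0.2]
grip_width: 0.007
grip_force: 0.0
side die top [ 0.5413 -0.3023  0.1437] 0.146
side cap [0.5689 0.0122 0.1431] 0.151
top die top [ 0.5394 -0.2974  0.1451] 0.147
top cap [0.5684 0.0148 0.1474] 0.152
shift [-0.1705 -0.4995  0.2425]  | pos [ 0.523  -0.0715  0.4242] q [-0.67  0.05  0.78  1.75 -0.03  1.36 -0.34] F [-0.2  0.1 -0.6] zaxis [-0.001 -0.    -1.   ]
```

The cap hit a hard stop, but the tip height says only about 4.1 mm of travel. I'll press again and measure where contact starts.

```bash
python3 - <<'E'
from h import *
to(.5685,.0130,.154)
E
python3 -m inch '[0.05, 0, 0, 0, 0, 0.1, 0, 0.03, 0, 0, 0.1, 0.002, 0.06, 0, 0, 0.1, 0.002, 0.085, 0, 0, 0.1, 0.002, 0.085, 0, 0, 0.1, 0.002, 0.085, 0, 0]'
python3 - <<'E'
from h import *
to(.5685,.0130,.154)
E
```

```text
shift [0.096  0.0028 0.0882]  | pos [ 0.523  -0.0715  0.4242] q [-0.67  0.05  0.78  1.75 -0.03  1.36 -0.34] F [-0.2  0.1 -0.6] zaxis [-0.001 -0.    -1.   ]
time: 16.2
position: [0.5697, 0.0158, 0.3397]
tool_rot: [2.675, 1.648, -0.002]
ft_force: [-0.5, 0.1, 0.8]
grip_width: 0.002
grip_force: 0.0
shift [-0.003   0.0002  0.0037]  | pos [0.5697 0.0158 0.3397] q [-0.7   0.23  0.72  1.76 -0.16  1.21 -0.41] F [-0.5  0.1  0.8] zaxis [-0.001 -0.001 -1.   ]
```

```bash
for i in 1; do :; done
python3 -m inch '[-0.003, 0, 0.004, 0, 0, -0.003, 0, 0.005, 0, 0, -0.003, 0, 0.005, 0, 0]'
python3 -m inch '[0, 0, 0.001, 0, 0, 0, 0, 0.001, 0, 0]'
python3 -m inch '[0, 0, 0.001, 0, 0, 0, 0, 0.001, 0, 0]'
python3 -m inch '[0, 0, 0.001, 0, 0, 0, 0, 0.001, 0, 0]'
python3 -m inch '[0, 0, 0.001, 0, 0, 0, 0, 0.001, 0, 0]'
python3 -m inch '[0, 0, 0.001, 0, 0, 0, 0, 0.001, 0, 0]'
python3 -m inch '[0, 0, 0.001, 0, 0, 0, 0, 0.001, 0, 0]'
python3 -m inch '[0, 0, 0.001, 0, 0, 0, 0, 0.001, 0, 0]'
```

```text
time: 16.5
position: [0.5682, 0.0122, 0.3354]
tool_rot: [2.676, 1.646, 0.002]
ft_force: [-0.5, 0.8, -0.4]
grip_width: 0.003
grip_force: 0.0
time: 16.7
position: [0.5681, 0.0126, 0.3338]
tool_rot: [-2.675, -1.646, -0.001]
ft_force: [-0.2, 0.5, -0.2]
grip_width: 0.003
grip_force: 0.0
time: 16.9
position: [0.5682, 0.0126, 0.3329]
tool_rot: [-2.675, -1.647, -0.001]
ft_force: [-0.7, -0.1, 3.4]
grip_width: 0.006
grip_force: 1.4
time: 17.1
position: [0.5682, 0.0126, 0.3318]
tool_rot: [2.675, 1.647, 0.001]
ft_force: [-0.5, 0.0, 4.1]
grip_width: 0.004
grip_force: 1.8
time: 17.3
position: [0.5682, 0.0126, 0.3307]
tool_rot: [2.675, 1.647, 0.001]
ft_force: [-0.2, 0.7, 4.7]
grip_width: 0.004
grip_force: 2.1
time: 17.5
position: [0.5682, 0.0126, 0.3297]
tool_rot: [2.675, 1.647, 0.001]
ft_force: [0.6, 0.0, 3.9]
grip_width: 0.002
grip_force: 2.4
time: 17.7
position: [0.5682, 0.0126, 0.3287]
tool_rot: [2.675, 1.647, 0.001]
ft_force: [-1.6, 1.0, 5.5]
grip_width: 0.003
grip_force: 2.7
time: 17.9
position: [0.5682, 0.0126, 0.3281]
tool_rot: [-2.675, -1.647, -0.001]
ft_force: [-1.7, 0.4, 7.2]
grip_width: 0.005
grip_force: 3.5
```

Contact began at 0.333 and the stop is at 0.328, so that is the full 5 mm with the spring ramp from 3 to 6 N. Retreating.

```bash
python3 -m inch '[0, 0, 0.0005, 0, 0, 0, 0, 0.0005, 0, 0]'; python3 -m inch '[0, 0, -0.01, 0, 0, 0, 0, -0.04, 0, 0, 0, 0, -0.08, 0, 0, 0, 0, -0.1, 0, 0, -0.05, 0, -0.1, 0, 0, -0.1, 0, -0.1, 0, 0, -0.1, 0, -0.1, 0, 0, -0.1, 0, -0.1, 0, 0, -0.1, 0, -0.1, 0, 0, -0.1, 0, -0.1, 0, 0]'; python3 look.py g
python3 - <<'E'
from h import *
for n in("side","top"):
    rgb,P=grab(n);h=cv2.cvtColor(rgb,cv2.COLOR_RGB2HSV).astype(int);H,S,V=h[...,0],h[...,1],h[...,2]
    m=(H>12)&(H<35)&(S>40)&(V>100)&(P[...,2]>.12)&(P[...,2]<.2)&(abs(P[...,0]-.541)<.06)&(abs(P[...,1]+.297)<.06);q=P[m]
    if len(q):zt=np.percentile(q[:,2],90);t=q[q[:,2]>zt-.006];print(n,"die top",((t.min(0)+t.max(0))/2).round(4),zt.round(3))
    m=((H<8)|(H>172))&(S>150)&(V>90)&(abs(P[...,0]-.568)<.04)&(abs(P[...,1]-.013)<.04)&(P[...,2]>.13);q=P[m]
    if len(q):print(n,"cap",np.percentile(q[:,2],90).round(3))
print(ctrl.close_job())
E
```

```text
time: 18.1
position: [0.5682, 0.0126, 0.328]
tool_rot: [-2.675, -1.647, -0.001]
ft_force: [-2.1, 0.4, 9.9]
grip_width: 0.006
grip_force: 4.8
time: 19.1
position: [0.5234, -0.0751, 0.4266]
tool_rot: [-2.673, -1.65, 0.001]
ft_force: [-0.0, -0.1, 0.1]
grip_width: 0.003
grip_force: 0.0
dish [ 0.54123918 -0.29903298  0.1189048 ] [0.06427804 0.06353743 0.01155642]
orange 6 [ 0.55245119 -0.16718431  0.10171256] [ 0.55431027 -0.16378528  0.10281307]
side die top [ 0.5411 -0.3022  0.144 ] 0.146
side cap 0.151
top die top [ 0.5405 -0.2974  0.1454] 0.147
top cap 0.152
the job is handed in; nothing more can be done
None
```

The job is handed in at about 19 s on the robot's clock: the arm is locked out with its button showing, the brass die stands upright in the dish, and the red cap was pressed fully down twice (the second press to confirm the 5 mm travel) and is back up; no verdict was returned.

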